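Set the analyser ring of the sample viewer and start the reading

TASK

Gently push the lever post of the sample viewer's ring around its arc with the fingertips until the red pointer aims at the middle of the green stud on the scale, and let go. Then, with the pointer set, press the green start button fully down with a fingertip and release it. Only push: do not squeeze the post or lift the ring or the sample jar standing in it, and leave the beaker, pot and brown jar where they are.

Things in the scene. Friction and masses are not known exactly. Their poses are not given: they have to be found in the camera images.
- viewer: Sample viewer, fixed: flat white lamp box with blue skirt, 250 x 250 mm, 60 mm high. Origin at the centre of its underside, z up. In its middle a 100 mm ring turns about the vertical; its lever runs out over the side at the box's own -x, where a tick scale is printed and six studs (five black, one green) stand 112 mm from the ring axis at -0.9, -0.65, -0.4, 0.4, 0.65 and 0.9 rad of ring.
- ring_axis (a point): A point on the vertical turning axis of the ring, 87 mm above the bench (same height as post).
- ring (a joint): Angle of the ring in rad, growing counter-clockwise seen from above; 0 when the lever lies along the viewer's own -x, stops at -1.15 and 1.15. Plain friction (about 1.5 N at the post) holds it where it is left. The ring only sits in its seat by its weight (0.26 kg), so it could be lifted out.
- post (a point): Middle of the upright black lever post with a red cap: 12 mm in diameter, 82 mm from the ring's axis, standing from 66 to 108 mm above the bench (this point at 87 mm). Push it sideways along its arc; anything that dips to about 82 mm above the bench clears the lever arm, pointer and studs.
- pointer (a point): Tip of the red pointer, a 3 mm wide bar that runs on outwards from the post, 104 mm from the ring's axis and 70 mm above the bench. Its x axis points outwards along the lever, z up.
- mark (a point): Centre of the top of the green stud, the mark to set: 12 mm in diameter, 7 mm high, its top 67 mm above the bench, 112 mm from the ring's axis. It is fixed.
- sample_mid (a point): Centre (half-way up) of the small glass sample jar with a blue cap, 30 mm in diameter, 45 mm tall, standing loose on the 72 mm high window in the middle of the ring (top 117 mm above the bench).
- start_top (a point): Centre of the top of the green start button, 36 mm in diameter, 53 mm above the bench, on a grey box 80 x 80 x 35 mm that is fixed to the bench to the left or right of the viewer. The button sits in a black collar 52 mm across whose top is 6 mm lower than the button's.
- start (a joint): Travel of the start button in m: 0 when up, 0.006 fully down; springy, about 5 N when fully down, and it comes back up by itself.
- beaker: Empty glass beaker, 72 mm across, 100 mm tall, loose, on the other side of the viewer from the button; origin at the centre of its underside. Bystander. (Fixed wash bottles and a fixed tube rack, up to 210 mm tall, stand farther out, more than 400 mm to the sides.)
- pot: White sample pot with lid, 60 mm across, 60 mm tall, loose; origin at the centre of its underside. Bystander.
- amber_jar: Brown glass jar with white lid, 56 mm across, 80 mm tall, loose; origin at the centre of its underside. Bystander.
Not all that is in view belongs to the job. Of the things shaped like the part that bears sample_mid, the clear glass one is meant.

How it is judged:
By the outcome, as a careful person would: the job done as asked, in the order asked, and still so for the second after the job is handed in, with the robot touching nothing.
It also fails if it takes over 64 s, if anything falls off the work surface, if the arm or the gripper's body presses on something with over 40 N, if the wrist force passes 120 N, or if a joint passes its speed limit or range.

ROBOT

A 6-joint arm with a two-finger parallel gripper is mounted at the origin on the work surface. World frame = base frame: x ahead of the robot, y to its left, z up, the work surface at z = 0. Lengths are in m, angles in rad, forces in N, time in s.
With the tool pointing down it reaches from about 0.4 to 0.825 m from the base axis. Payload 7 kg.
Tool frame: the origin (TCP) lies between the finger pads; the fingertips stand 19 mm ahead of it and the grasp point (between the pads) is the TCP (bot.tips_ahead is the z of the fingertips in the tool frame, in m); z points along the fingers, y is the line along which they close (so a half turn about z gives the same grasp; the last joint's range is limited). The gripper opens to 88 mm and grips with 3 to 60 N. Pads are 19 mm wide; open, the fingers measure 130 mm over their backs; the gripper's body (78 mm by 193 mm) begins 47 mm behind the grasp point.
Start: joints at [-1.015, 0.359, 0.012, 0, -1.224, -0.288], TCP at [0.179, -0.651, 0.246] pointing down, gripper open.
Joint ranges: [-3.07, 3.07], [-1.43, 2.12], [-1.02, 1.25], [-3.03, 1.67], [-3.05, -0], [-3.03, 3.03]. Speed limits (rad/s): [2.39, 2.39, 3.01, 3.14, 3.14, 3.14].

INTERFACE

Orientations are given as a rotation vector (axis times angle).
In Python, from workcell import bot gives the robot as it stands.
- The arm moves only by the tool send_rows, never from a script. Its argument "motion" is one flat list of numbers, 7 for each row, row after row: the shift along the tool's x, y, z in mm, then the turn, a rotation vector about the tool's x, y, z in rad, then the opening, from 0 (shut) to 1 (fully open). In form: [tx, ty, tz, ax, ay, az, jaw, tx, ty, tz, ax, ay, az, jaw, ...]. A call has 1 to 12 rows; each row shifts and turns the commanded pose from where the row before left it, along the tool's axes as they then stand; what a row does not reach is not made up. A row lasts 1/12 s, in which the tool goes at most 41.7 mm and 7.16 degrees, less where a joint would pass 70% of its speed; a pose out of reach is approached as far as the arm can. A call is refused whole if a number of a shift passes 41.7 or a number of a turn 0.125, either way. A call with a gripper value outside its range is refused whole. The fingers move at their own pace and stop on an object; "squeeze" is the grip in N (left out, the last holds). Time passes only in rows, so rows that do not move let the fingers close. It gives the time, the measured TCP pose, the force, the opening and the grip force at its end, in the units of the state.
- bot.observe(): the state, without advancing time (a new reading comes with each control period).
- bot.capture(name): name is "side" or "top" or "wrist"; returns a dict with "frame" (400x640x3 uint8, red, green, blue), "mtx" (3x3 intrinsics, pixels), "camera_from_world" (4x4, takes a point from world to camera coordinates). Camera axes: x right, y up, looking along -z (the intrinsics and any distortion apply to the point x, -y, -z); pixel columns grow to the right and rows downward; lengths in m; the calibration is good to about 2 mm. A picture is of the moment at which its call begins. There is no depth.
- bot.sign_off(): hands the job in; it is judged then, once.
The state is a dict: "time_s": time; "joint_pos": joint angles; "joint_vel": joint speeds; "effort": joint torques, N m; "eef_pos": TCP position; "eef_rot": TCP orientation; "wrist_force": force on the tool from outside, world axes, zero at the start; "ft_torque": the same for the moment, N m; "finger_gap": opening from 0.0 (shut) to 1.0 (fully open); "grip_force": force on a finger pad.
Only numpy, scipy, OpenCV 4.12 (cv2) and the standard library are available. Lean on these libraries where they do the work, as an engineer would, in place of code of your own. Each camera call takes 0.05 s, during which the arm holds its last target. There are 200 camera calls.

## Working session

There is one attempt and no reset: what is moved stays moved. The work goes in short steps, Python scripts to look and compute and a tool call to move; the robot and the scene stay as the last step left them, time stands still between calls to the robot, and variables do not carry over. Pictures are saved under pics/ and viewed, at most 10 in all, crops included, and the job is handed in when it is done.

Besides the shell and the picture viewer there is one more tool, called after "Call:" by a JSON object that holds its "name" and its "arguments". send_rows: Moves the arm, as the interface text tells. Its arguments: {"type":"object","properties":{"motion":{"type":"array"},"squeeze":{"type":"number"}},"required":["motion"]}

```bash
mkdir -p pics; cat > h.py <<'E'
import numpy as np,cv2,json
from workcell import bot
def cap(n,f):
    c=bot.capture(n); cv2.imwrite(f'pics/{f}.png',c['frame'][:,:,::-1]); np.savez(f'pics/{f}.npz',K=c['mtx'],T=c['camera_from_world'],img=c['frame']); return c
def ray(f,u,v,z):
    d=np.load(f'pics/{f}.npz');T=d['T'];K=d['K'];R=T[:3,:3];o=-R.T@T[:3,3]
    p=np.linalg.inv(K)@[u,v,1]; w=R.T@(p*[1,-1,-1]); return o+w*(z-o[2])/w[2]
def proj(f,P):
    d=np.load(f'pics/{f}.npz');p=(d['T']@np.r_[P,1])[:3]*[1,-1,-1]; q=d['K']@p; return q[:2]/q[2]
E
python3 - <<'E'
from h import *
a=cap('top','top1');b=cap('side','side1')
print(a.keys());print(bot.observe()); print(bot.tips_ahead)
for f in('top1','side1'):
  d=np.load(f'pics/{f}.npz');print(d['K'],d['T'])
E
```

```text
dict_keys(['frame', 'mtx', 'camera_from_world'])
{'time_s': 0.1, 'joint_pos': array([-1.01491302e+00,  3.59307467e-01,  1.11902019e-02, -3.06699224e-04,
       -1.22411071e+00, -2.88104023e-01]), 'joint_vel': array([-1.15543994e-03, -1.30901319e-04,  2.67617944e-03,  1.86787810e-03,
        1.89100524e-06, -1.02865664e-03]), 'effort': array([-1.51791290e-03, -5.84163845e+01,  2.93752581e+01,  7.01562747e+00,
        1.00997166e-02, -4.79220512e-05]), 'eef_pos': array([ 0.17847657, -0.65056782,  0.24473902]), 'eef_rot': array([ 4.19165314e-01, -3.11317661e+00, -2.23684725e-03]), 'wrist_force': array([0.13585314, 0.51582011, 0.1217712 ]), 'ft_torque': array([-0.04557506,  0.00526354, -0.02946455]), 'grip_force': 0.0, 'finger_gap': 0.9997575001498633}
0.019
[[373.69588998   0.         322.90256462]
 [  0.         373.69588998 199.10915705]
 [  0.           0.           1.        ]] [[ 0.12470082 -0.9921938  -0.00108506 -0.06525693]
 [ 0.9714639   0.12187292  0.20348192 -0.57400648]
 [-0.20176126 -0.02642846  0.9790781  -0.86022987]
 [ 0.          0.          0.          1.        ]]
[[432.47996913   0.         323.239445  ]
 [  0.         432.47996913 203.57292221]
 [  0.           0.           1.        ]] [[-0.99244105 -0.12237501  0.00922621  0.56619982]
 [ 0.07192643 -0.51910059  0.85168138 -0.12188942]
 [-0.09943519  0.84590717  0.52397873 -0.97504315]
 [ 0.          0.          0.          1.        ]]
```

View pics/top1.png

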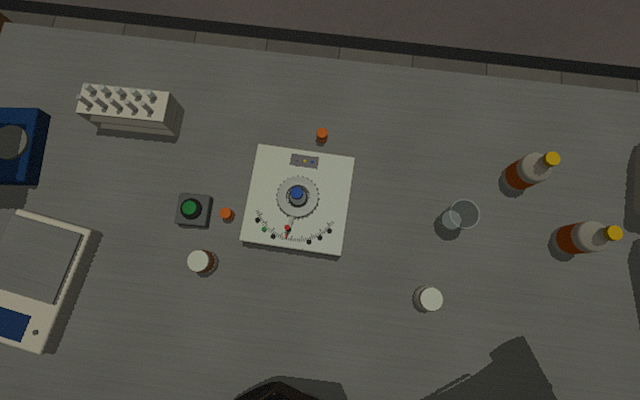

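View pics/side1.png

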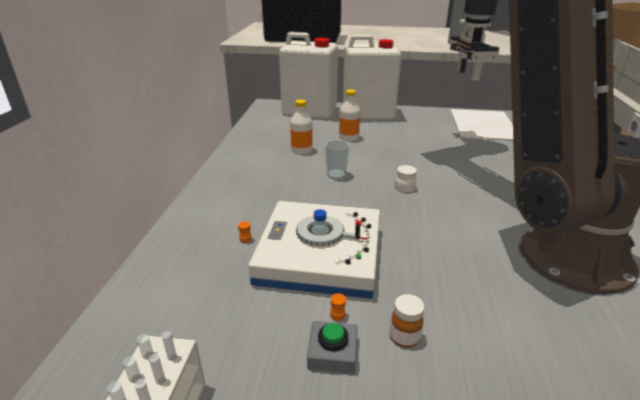

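The top picture shows the viewer centred near (297,196), the green stud near (264,229), the pointer near (287,232) and the button at (191,208). The beaker is at (460,215), the pot at (430,298) and the brown jar at (202,261). I'll enlarge both views.

```bash
python3 - <<'E'
from h import *
a=cv2.imread('pics/top1.png')[140:265,170:365];cv2.imwrite('pics/c1.png',cv2.resize(a,None,fx=4,fy=4,interpolation=3))
a=cv2.imread('pics/side1.png')[195:375,240:440];cv2.imwrite('pics/c2.png',cv2.resize(a,None,fx=3.3,fy=3.3,interpolation=3))
E
```

```text
(no output)
```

View pics/c1.png

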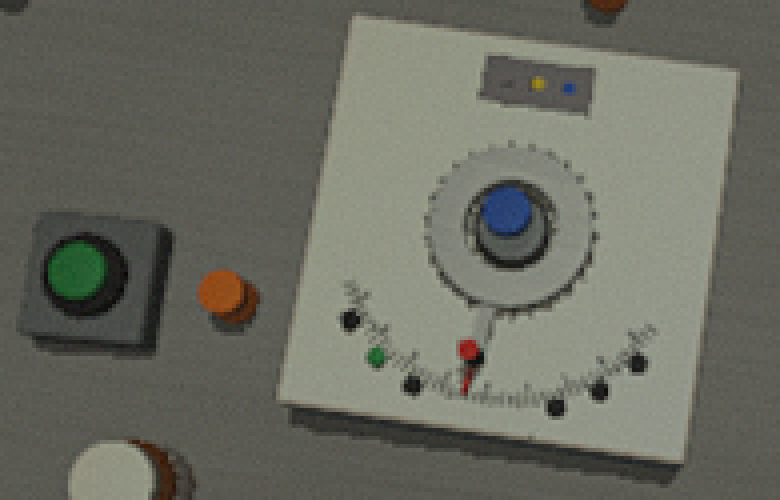

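View pics/c2.png

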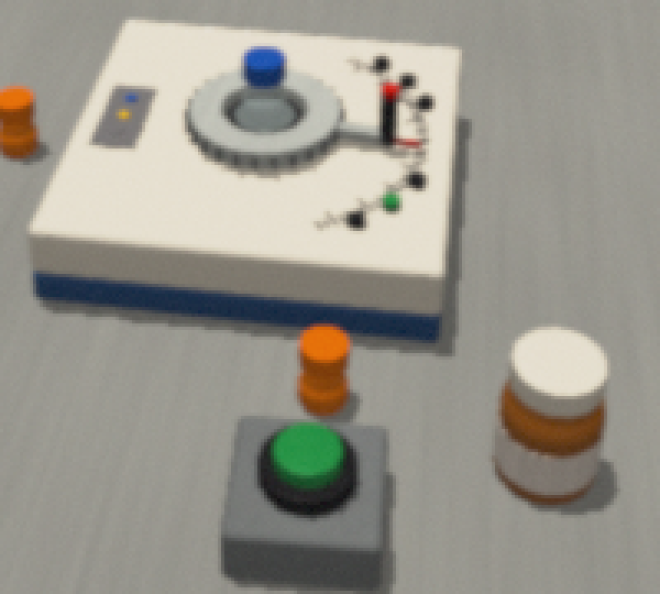

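```bash
cat > fit.py <<'E'
from h import *
from scipy.optimize import least_squares
A=[-.9,-.65,-.4,.4,.65,.9]
top=np.array([(350,320),(377,357),(414,385),(556,407),(599,391),(638,363)])/4+[170,140]
side=np.array([(357,219),(391,202),(416,180),(425,103),(407,81),(381,65)])/3.3+[240,195]
ct=np.array([(352,15),(738,71),(686,463),(278,402)])/4+[170,140]   # +x+y,+x-y,-x-y,-x+y
def pt(p,r,a,z): t=p[2]+np.pi+a; return np.array([p[0]+r*np.cos(t),p[1]+r*np.sin(t),z])
def model(p,f,cor):
    q=[proj(f,pt(p,.112,a,.067)) for a in A]
    if cor:
        c,s=np.cos(p[2]),np.sin(p[2])
        q+=[proj(f,[p[0]+.125*(i*c-j*s),p[1]+.125*(i*s+j*c),.06]) for i,j in((1,1),(1,-1),(-1,-1),(-1,1))]
    return np.array(q)
def res(p,w): 
    r=[]
    if 't' in w: r.append(model(p,'top1',1)-np.r_[top,ct])
    if 's' in w: r.append(model(p,'side1',0)-side)
    return np.vstack(r).ravel()
if __name__=='__main__':
    for w in('t','s','ts'):
        s=least_squares(res,[.6,.05,-.1],args=(w,)); print(w,s.x,np.abs(s.fun).max(),np.sqrt((s.fun**2).mean()))
    p=s.x
    cap4=lambda u,v:(u/4+170,v/4+140)
    def ang(P): return (np.arctan2(P[1]-p[1],P[0]-p[0])-p[2]-np.pi+np.pi)%(2*np.pi)-np.pi, np.hypot(P[0]-p[0],P[1]-p[1])
    print('cap t',ang(ray('top1',*cap4(468,350),.108)),'tip t',ang(ray('top1',*cap4(465,392),.07)))
    c3=lambda u,v:(u/3.3+240,v/3.3+195)
    print('cap s',ang(ray('side1',*c3(391,90),.106)),'tip s',ang(ray('side1',*c3(420,144),.07)))
    print('btn',ray('top1',*cap4(78,270),.053),ray('side1',*c3(309,450),.053))
    print('btnbox corners top',[ray('top1',*cap4(*c),.035).round(3) for c in((40,213),(165,224),(150,345),(20,330))])
    for n,c,z in(('orange',(222,293),.045),('amber',(112,485),.08),('sample',(507,212),.117)): print(n,ray('top1',*cap4(*c),z))
    print('pot',ray('top1',431,298,.06),'beaker',ray('top1',465,212,.1))
    print('mark',pt(p,.112,-.65,.067))
E
python3 fit.py
```

```text
t [ 0.5728375   0.06713615 -0.02285175] 0.9284599283013506 0.4200425571406846
s [ 0.56940089  0.07566719 -0.02581115] 0.843526863299644 0.34428962256370005
ts [ 0.57135296  0.06881323 -0.02569035] 2.5001820592302977 1.1407331097365363
cap t (np.float64(-0.09787482909826384), np.float64(0.08052056191057222)) tip t (np.float64(-0.09676113377698758), np.float64(0.10130978309532739))
cap s (np.float64(-0.12527154747923985), np.float64(0.0846975447842294)) tip s (np.float64(-0.1472346341077575), np.float64(0.10598142195857799))
btn [0.51698861 0.33065336 0.053     ] [0.51271963 0.33170127 0.053     ]
btnbox corners top [array([0.553, 0.369, 0.035]), array([0.555, 0.289, 0.035]), array([0.478, 0.284, 0.035]), array([0.478, 0.366, 0.035])]
orange [0.5149587  0.24228343 0.045     ]
amber [0.39093552 0.27569701 0.08      ]
sample [0.57248733 0.0669206  0.117     ]
pot [ 0.37545935 -0.27230092  0.06      ] beaker [ 0.5799863  -0.32667622  0.1       ]
mark [0.48396212 0.13886207 0.067     ]
```

```bash
cat >> h.py <<'E'
from scipy.spatial.transform import Rotation as Ro
def pose():
    o=bot.observe(); R=Ro.from_rotvec(o['eef_rot']).as_matrix(); return o['eef_pos'],R,np.degrees(np.arctan2(R[1,1],R[0,1])),o
def plan(target,yaw,n,cyl=False,start=None,jaw=0):
    """rows from current (or start=(pos,yaw)) to world target with tool-y at world angle yaw (deg), tool down"""
    p,_,y0,_=pose()
    if start: p,y0=np.array(start[0]),start[1]
    t=np.array(target); dy=(yaw-y0+180)%360-180
    c=lambda p:np.array([np.hypot(p[0],p[1]),np.arctan2(p[1],p[0]),p[2]])
    prev=p;py=y0;out=[]
    for i in range(1,n+1):
        s=i/n
        if cyl: k=c(p)*(1-s)+c(t)*s; q=np.array([k[0]*np.cos(k[1]),k[0]*np.sin(k[1]),k[2]])
        else: q=p+s*(t-p)
        a=np.radians(py); Y=np.array([np.cos(a),np.sin(a)]); X=np.array([-Y[1],Y[0]]); X=-X if np.cross([*X,0],[*Y,0])[2]>0 else X
        d=(q-prev)[:2]*1000; sh=np.array([d@X,d@Y,-(q-prev)[2]*1000]).round(1); tz=round(-np.radians(dy/n),4)
        out+=[*sh.tolist(),0,0,tz,jaw]
        w=sh[0]*X+sh[1]*Y; prev=prev+np.r_[w,-sh[2]]/1000; py-=np.degrees(tz)
    for j in range(0,len(out),84): print(json.dumps([float(v) for v in out[j:j+84]]).replace('.0,',','))
    print('end',prev,py)
E
python3 -c "
from h import *
p,R,y,o=pose();print(p,R,y);plan([.486,.04,.2],172.9,24,True)"
```

```text
[ 0.17847657 -0.65056782  0.24473902] [[-9.64388445e-01 -2.64489446e-01 -5.10441872e-04]
 [-2.64489906e-01  9.64387483e-01  1.36829134e-03]
 [ 1.30365134e-04  1.45457108e-03 -9.99998934e-01]] 105.33663442746081
[-38.5, 8.9, 1.9, 0, 0, -0.0491, 0, -37.9, 9.2, 1.8, 0, 0, -0.0491, 0, -37.4, 9.5, 1.9, 0, 0, -0.0491, 0, -36.9, 9.9, 1.9, 0, 0, -0.0491, 0, -36.3, 10.1, 1.8, 0, 0, -0.0491, 0, -35.8, 10.4, 1.9, 0, 0, -0.0491, 0, -35.3, 10.6, 1.8, 0, 0, -0.0491, 0, -34.7, 11, 1.9, 0, 0, -0.0491, 0, -34.2, 11.1, 1.9, 0, 0, -0.0491, 0, -33.6, 11.5, 1.8, 0, 0, -0.0491, 0, -33.1, 11.6, 1.9, 0, 0, -0.0491, 0, -32.5, 11.9, 1.9, 0, 0, -0.0491, 0.0]
[-32, 12.1, 1.8, 0, 0, -0.0491, 0, -31.5, 12.3, 1.9, 0, 0, -0.0491, 0, -30.9, 12.6, 1.9, 0, 0, -0.0491, 0, -30.3, 12.7, 1.8, 0, 0, -0.0491, 0, -29.8, 12.9, 1.9, 0, 0, -0.0491, 0, -29.2, 13.1, 1.9, 0, 0, -0.0491, 0, -28.7, 13.3, 1.8, 0, 0, -0.0491, 0, -28.1, 13.4, 1.9, 0, 0, -0.0491, 0, -27.6, 13.5, 1.8, 0, 0, -0.0491, 0, -27, 13.8, 1.9, 0, 0, -0.0491, 0, -26.4, 13.8, 1.9, 0, 0, -0.0491, 0, -25.9, 14, 1.8, 0, 0, -0.0491, 0.0]
end [0.48597921 0.04001636 0.20003902] 172.85398100567693
```

Call:
{"name": "send_rows", "arguments": {"motion": [-38,9,2,0,0,-0.049,0,-38,9,2,0,0,-0.049,0,-37,9.5,2,0,0,-0.049,0,-37,10,2,0,0,-0.049,0,-36,10,2,0,0,-0.049,0,-36,10.5,2,0,0,-0.049,0,-35,10.5,2,0,0,-0.049,0,-35,11,2,0,0,-0.049,0,-34,11,2,0,0,-0.049,0,-34,11.5,2,0,0,-0.049,0,-33,11.5,2,0,0,-0.049,0,-32,12,2,0,0,-0.049,0]}}

```text
time_s: 1.1
eef_pos: [0.4762, -0.3326, 0.221]
eef_rot: [1.307, -2.856, -0.001]
wrist_force: [0.8, 0.0, -0.1]
finger_gap: 0.151
grip_force: 0.0
```

Call:
{"name": "send_rows", "arguments": {"motion": [-32,12,2,0,0,-0.049,0,-31,12,2,0,0,-0.049,0,-31,12.5,2,0,0,-0.049,0,-30,12.5,2,0,0,-0.049,0,-30,13,2,0,0,-0.049,0,-29,13,2,0,0,-0.049,0,-28,13,2,0,0,-0.049,0,-28,13.5,2,0,0,-0.049,0,-27,13.5,2,0,0,-0.049,0,-27,14,2,0,0,-0.049,0,-26,14,2,0,0,-0.049,0,-26,14,2,0,0,-0.049,0]}}

```text
time_s: 2.1
eef_pos: [0.4847, 0.0377, 0.1972]
eef_rot: [2.079, -2.355, -0.0]
wrist_force: [0.7, 0.4, 0.3]
finger_gap: 0.006
grip_force: 0.0
```

```bash
python3 - <<'E'
from h import *
p,R,y,o=pose();print(p,y,o['time_s'],o['finger_gap'],o['wrist_force'])
c=cap('wrist','w1');print(c['mtx'],c['camera_from_world'])
E
```

```text
[0.48469623 0.03769908 0.19722567] 172.8660714412231 2.1 0.005905624544209235 [0.66680754 0.44961113 0.30047775]
[[339.36139955   0.         322.42081305]
 [  0.         339.36139955 200.35089384]
 [  0.           0.           1.        ]] [[-9.92314304e-01  1.23742380e-01 -3.81517471e-04  4.75525659e-01]
 [-1.19163133e-01 -9.56414375e-01 -2.66592745e-01  1.14393678e-01]
 [-3.33537096e-02 -2.64498331e-01  9.63809194e-01 -3.17743878e-01]
 [ 0.00000000e+00  0.00000000e+00  0.00000000e+00  1.00000000e+00]]
```

View pics/w1.png

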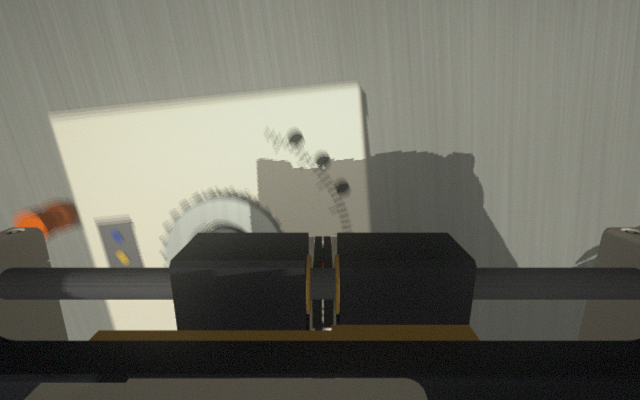

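The wrist picture shows the three positive studs, 0.9, 0.65 and 0.4 rad, at (295,137), (322,160) and (342,187). The post is hidden under the closed fingers. I'll refine the viewer pose from the studs.

```bash
python3 - <<'E'
from h import *
from fit import pt,res
from scipy.optimize import least_squares
for (u,v) in((295,137),(322,160),(342,187)): print(ray('w1',u,v,.067))
for p in([.5728,.0671,-.0229],[.5694,.0757,-.0258],[.5713,.0700,-.025]): print([pt(p,.112,a,.067)[:2].round(4) for a in(.9,.65,.4)])
W=np.array([(295,137),(322,160),(342,187)])
def r2(p): return np.r_[res(p,'ts'),2*(np.array([proj('w1',pt(p,.112,a,.067)) for a in(.9,.65,.4)])-W).ravel()]
s=least_squares(r2,[.57,.07,-.02]);print(s.x,s.fun[-6:])
E
```

```text
[ 0.49921611 -0.01324849  0.067     ]
[0.48043993 0.00736288 0.067     ]
[0.46698536 0.03135205 0.067     ]
[array([ 0.5012, -0.019 ]), array([0.4821, 0.0014]), array([0.4687, 0.0259])]
[array([ 0.4975, -0.0102]), array([0.4785, 0.0102]), array([0.4652, 0.0348])]
[array([ 0.4995, -0.016 ]), array([0.4805, 0.0045]), array([0.4671, 0.029 ])]
[ 0.57143391  0.07188719 -0.02953746] [-0.27889636 -1.27706155  0.1393073  -1.50937683 -0.11734447 -0.01959078]
```

Call:
{"name": "send_rows", "arguments": {"motion": [0,0,12,0,0,0,0,0,0,16,0,0,0,0,0,0,16,0,0,0,0,0,0,16,0,0,0,0,0,0,14,0,0,0,0,0,0,10,0,0,0,0,0,0,6,0,0,0,0,0,0,2,0,0,0,0,0,0,0,0,0,0,0,0,0,0,0,0,0,0]}}

```text
time_s: 2.98
eef_pos: [0.4856, 0.0364, 0.106]
eef_rot: [-2.076, 2.358, -0.0]
wrist_force: [0.3, -0.7, -0.2]
finger_gap: 0.002
grip_force: 0.0
```

```bash
python3 - <<'E'
from h import *
p,R,y,o=pose();print(p,y,o['time_s'],o['wrist_force'])
cap('side','s2')
a=cv2.imread('pics/s2.png')[150:330,240:460];cv2.imwrite('pics/s2c.png',cv2.resize(a,None,fx=3.3,fy=3.3,interpolation=3))
ax=np.array([.5714,.0725]);psi=-.027
for th in(-.11,-.3,-.5,-.65):
    f=psi+np.pi+th; r=np.array([np.cos(f),np.sin(f)]);t=np.array([np.sin(f),-np.cos(f)])
    print(th,'contact TCP',ax+.082*r-.0155*t,np.degrees(f))
E
```

```text
[0.48556354 0.03637055 0.10596961] 172.72671023383685 2.9833 [ 0.25567025 -0.65136525 -0.19858918]
-0.11 contact TCP [0.48805146 0.06834412] 172.15047820670773
-0.3 contact TCP [0.48876651 0.08416002] 161.26428009922208
-0.5 contact TCP [0.49273017 0.10034434] 149.80512419660562
-0.65 contact TCP [0.49777455 0.11178795] 141.21075726964327
```

View pics/s2c.png

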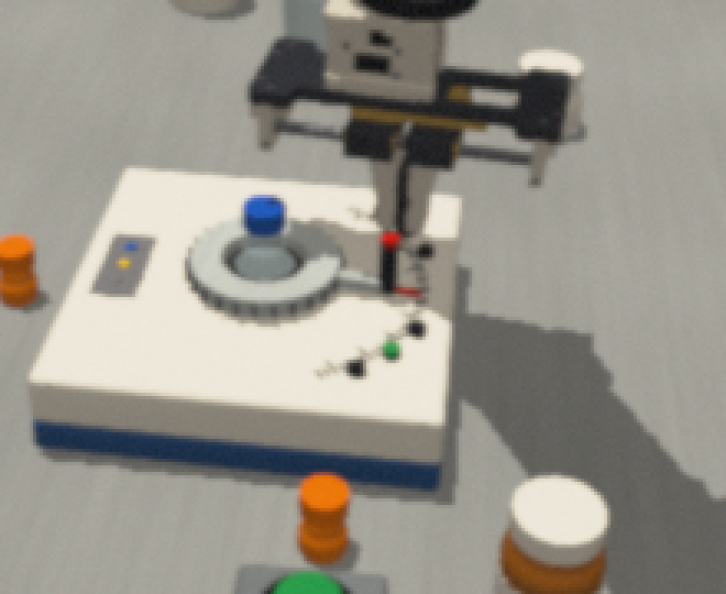

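The side crop shows the closed fingers just behind the post (cap at 391,240), with the arc towards the green stud (391,350) free.

```bash
python3 - <<'E'
from h import *
plan([.4875,.062,.105],172,6)
s=([.4875,.062,.105],172)
plan([.4888,.0842,.105],161.3,7,start=s)
plan([.4917,.0965,.105],152.5,4,start=([.4888,.0842,.105],161.3))
E
```

```text
[-4.3, 0.2, 0.2, 0, 0, 0.0021, 0, -4.2, 0.3, 0.2, 0, 0, 0.0021, 0, -4.3, 0.2, 0.2, 0, 0, 0.0021, 0, -4.2, 0.3, 0.2, 0, 0, 0.0021, 0, -4.3, 0.3, 0.2, 0, 0, 0.0021, 0, -4.3, 0.3, 0.2, 0, 0, 0.0021, 0.0]
end [0.48748006 0.06204767 0.10497022] 172.00933840619064
[-3.2, 0.3, -0, 0, 0, 0.0267, 0, -3.1, 0.3, -0, 0, 0, 0.0267, 0, -3.2, 0.4, -0, 0, 0, 0.0267, 0, -3.1, 0.5, -0, 0, 0, 0.0267, 0, -3.1, 0.6, -0, 0, 0, 0.0267, 0, -3.1, 0.7, -0, 0, 0, 0.0267, 0, -3.1, 0.8, -0, 0, 0, 0.0267, 0.0]
end [0.48876242 0.08419386 0.105     ] 161.29141880900485
[-3.1, 0.3, -0, 0, 0, 0.0384, 0, -3.2, 0.4, -0, 0, 0, 0.0384, 0, -3.1, 0.6, -0, 0, 0, 0.0384, 0, -3.1, 0.6, -0, 0, 0, 0.0384, 0.0]
end [0.49172438 0.09651059 0.105     ] 152.49936826679055
```

Call:
{"name": "send_rows", "arguments": {"motion": [-4,0.3,0,0,0,0,0,-4.5,0.3,0,0,0,0,0,-4.5,0.3,0,0,0,0,0,-4,0.3,0,0,0,0,0,-4,0.3,0,0,0,0,0,-4,0.3,0,0,0,0,0,-2,0.3,0,0,0,0,0,-2,0.2,0,0,0,0.01,0]}}

```text
time_s: 3.7
eef_pos: [0.4866, 0.0658, 0.1055]
eef_rot: [2.064, -2.368, -0.0]
wrist_force: [0.0, -1.4, 0.6]
finger_gap: 0.005
grip_force: 0.5
```

Call:
{"name": "send_rows", "arguments": {"motion": [-3,0.3,0,0,0,0.027,0,-3,0.3,0,0,0,0.027,0,-3,0.4,0,0,0,0.027,0,-3,0.5,0,0,0,0.03,0,-3,0.5,0,0,0,0.03,0,-3,0.5,0,0,0,0.035,0,-3,0.5,0,0,0,0.035,0,-3,0.5,0,0,0,0.035,0,-2,0.4,0,0,0,0.03,0,0,0,0,0,0,0,0]}}

```text
time_s: 4.53
eef_pos: [0.4892, 0.0915, 0.1055]
eef_rot: [1.716, -2.631, 0.0]
wrist_force: [-0.0, -1.7, 0.6]
finger_gap: 0.006
grip_force: 0.6
```

```bash
python3 - <<'E'
from h import *
p,R,y,o=pose();print(p,y,o['time_s'],o['wrist_force'])
ax=np.array([.5714,.0725]);psi=-.027
cap('side','s3');cap('top','t3')
a=cv2.imread('pics/s3.png')[200:300,290:390];b=cv2.imread('pics/t3.png')[190:250,240:340]
a=cv2.resize(a,None,fx=5,fy=5,interpolation=3);b=cv2.resize(b,None,fx=3,fy=3,interpolation=3)
b=cv2.copyMakeBorder(b,0,a.shape[0]-b.shape[0],0,0,0);cv2.imwrite('pics/c3.png',np.hstack([a,b]))
E
```

```text
[0.48923259 0.09150997 0.10548116] 156.2433302998938 4.5333 [-0.04802807 -1.67710581  0.60070413]
```

View pics/c3.png

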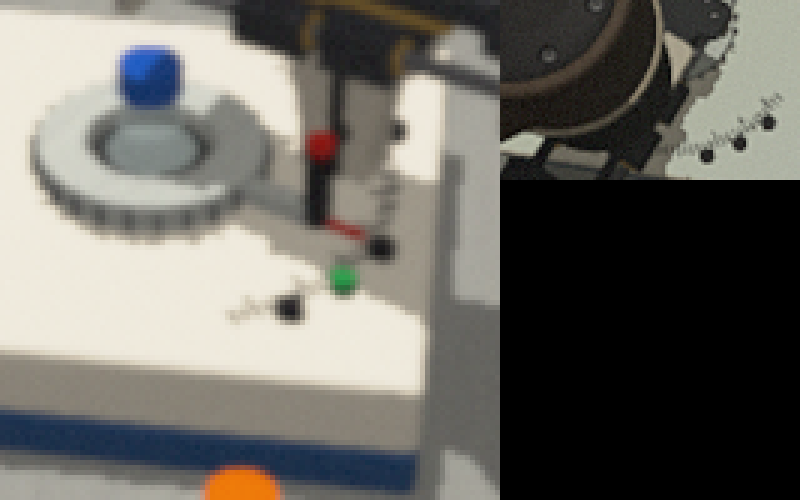

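The side crop shows the pointer tip at (363,238), almost at the −0.4 stud (380,245). The green stud is at (343,278).

```bash
cat > th.py <<'E'
from h import *
from fit import pt,res
from scipy.optimize import least_squares
ps=least_squares(res,[.57,.07,-.02],args=('s',)).x
def th(f,u,v,z,p=ps):
    P=ray(f,u,v,z); return (np.arctan2(P[1]-p[1],P[0]-p[0])-p[2])%(2*np.pi)-np.pi, np.hypot(*(P[:2]-p[:2]))
def tcp(t,ax=np.array([.5714,.0725]),psi=-.027,c=.0155):
    f=psi+np.pi+t; return ax+.082*np.array([np.cos(f),np.sin(f)])-c*np.array([np.sin(f),-np.cos(f)]),np.degrees(f)
E
python3 - <<'E'
from th import *
g=lambda u,v:(290+u/5,200+v/5)
print('tip',th('s3',*g(364,238),.07),'cap',th('s3',*g(321,143),.107),'stud.4',th('s3',*g(380,244),.067),'green',th('s3',*g(343,278),.067))
print([tcp(t) for t in(-.3,-.35,-.4,-.45)])
E
```

```text
tip (np.float64(-0.4070607151552692), np.float64(0.10409115205756865)) cap (np.float64(-0.3745591798649843), np.float64(0.08079804776787884)) stud.4 (np.float64(-0.37493234015890753), np.float64(0.10987837933349259)) green (np.float64(-0.6300166688036328), np.float64(0.11016529188840474))
[(array([0.48876651, 0.08416002]), np.float64(161.26428009922208)), (array([0.48945254, 0.08827541]), np.float64(158.39949112356794)), (array([0.49034339, 0.09235136]), np.float64(155.53470214791383)), (array([0.49143685, 0.09637769]), np.float64(152.66991317225973))]
```

```bash
python3 - <<'E'
from th import *
a,y=tcp(-.6);print(a,y);plan([*(a-[.0008,.0006]),.1055],y,6)
E
```

```text
[0.49590298 0.10805911] 144.07554624529737
[-2.8, 0.2, -0, 0, 0, 0.0358, 0, -2.9, 0.2, -0, 0, 0, 0.0358, 0, -2.8, 0.4, -0, 0, 0, 0.0358, 0, -2.8, 0.5, -0, 0, 0, 0.0358, 0, -2.8, 0.6, -0, 0, 0, 0.0358, 0, -2.8, 0.6, -0, 0, 0, 0.0358, 0.0]
end [0.4951594  0.10745888 0.10549626] 144.07721720359393
```

Call:
{"name": "send_rows", "arguments": {"motion": [-2.8,0.2,0,0,0,0.036,0,-2.8,0.2,0,0,0,0.036,0,-2.8,0.4,0,0,0,0.036,0,-2.8,0.5,0,0,0,0.036,0,-2.8,0.6,0,0,0,0.036,0,-2.8,0.6,0,0,0,0.036,0,0,0,0,0,0,0,0,0,0,0,0,0,0,0]}}

```text
time_s: 5.3
eef_pos: [0.495, 0.1073, 0.1054]
eef_rot: [1.427, -2.798, -0.0]
wrist_force: [-1.3, 0.4, 0.6]
finger_gap: 0.004
grip_force: 0.4
```

```bash
python3 - <<'E'
from h import *
p,R,y,o=pose();print(p,y,o['time_s'],o['wrist_force'])
cap('side','s4')
a=cv2.imread('pics/s4.png')[230:275,320:385]
cv2.imwrite('pics/c4.png',cv2.resize(a,None,fx=12,fy=12,interpolation=3))
E
```

```text
[0.4949505  0.10732998 0.10543918] 144.05326091509883 5.3 [-1.27671355  0.38100769  0.5827683 ]
```

View pics/c4.png

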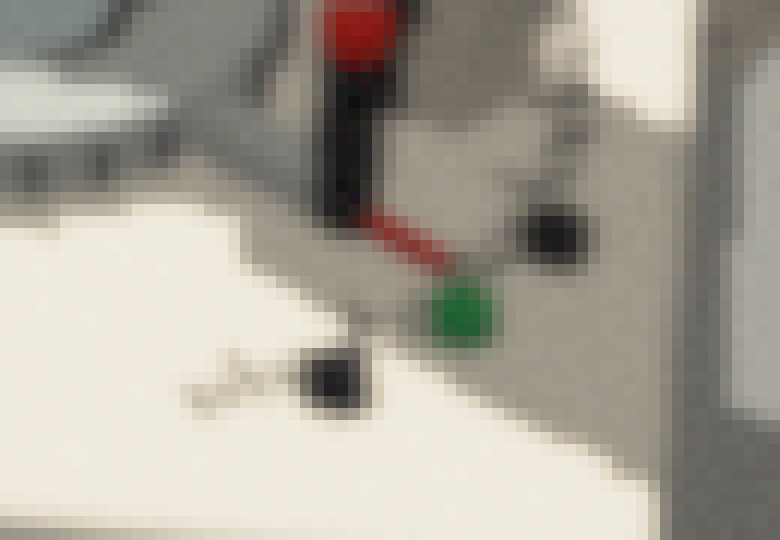

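The side crop shows the pointer running from (360,215) to its tip at about (446,263). The green stud's top is at about (463,305), so there is a little further to go.

```bash
python3 - <<'E'
from th import *
g=lambda u,v:(320+(u+.5)/12-.5,230+(v+.5)/12-.5)
print('tip',th('s4',*g(446,264),.07),'cap',th('s4',*g(360,25),.107),'green',th('s4',*g(463,305),.067),th('s4',*g(463,312),.064),'blk',th('s4',*g(335,375),.067),th('s4',*g(553,232),.067))
print('pred px', [((proj('s4',pt(ps,.104,t,.07))-[319.5,229.5])*12).round() for t in(-.55,-.6,-.65)],((proj('s4',pt(ps,.112,-.65,.067))-[319.5,229.5])*12))
P,R,y,o=pose();f=np.radians(y)
for ax in([.5714,.0725],[.5704,.0735]):
    d=P[:2]-ax; # contact: tangential offset of TCP vs axis along pushing face
    t=np.array([np.sin(f),-np.cos(f)]);n=d@t+.0095+.006;print('theta',y/57.2958-np.pi+.027-np.arcsin(n/.082))
E
```

```text
tip (np.float64(-0.5880086341496926), np.float64(0.10137505959314749)) cap (np.float64(-0.5569823444554034), np.float64(0.07879117809595187)) green (np.float64(-0.6218055171341272), np.float64(0.10815262620786381)) (np.float64(-0.6071378972912975), np.float64(0.10703914295027858)) blk (np.float64(-0.8904166854038782), np.float64(0.10903288560299303)) (np.float64(-0.380607577928159), np.float64(0.10932544124725133))
pred px [array([473., 260.]), array([454., 274.]), array([434., 288.])] [468.71052593 323.96497952]
theta -0.5859805239032383
theta -0.5832670701093116
```

Call:
{"name": "send_rows", "arguments": {"motion": [-1.4,0.2,0,0,0,0.017,0,-1.4,0.2,0,0,0,0.017,0,-1.4,0.2,0,0,0,0.017,0,0,0,0,0,0,0,0,0,0,0,0,0,0,0]}}

```text
time_s: 5.77
eef_pos: [0.4973, 0.1113, 0.1055]
eef_rot: [1.354, -2.835, -0.0]
wrist_force: [-1.6, -0.5, 0.3]
finger_gap: 0.006
grip_force: 0.5
```

```bash
python3 - <<'E'
from th import *
P,R,y,o=pose();f=np.radians(y);print(P,y,o['wrist_force'],o['time_s'])
for ax in([.5714,.0725],[.5704,.0735]):
    d=P[:2]-ax;t=np.array([np.sin(f),-np.cos(f)]);n=d@t+.0155;print('theta',y/57.2958-np.pi+.027-np.arcsin(n/.082))
# retreat away, lift, then a look pose: over +y side
t=np.array([np.sin(f),-np.cos(f)])
b=P-np.r_[t*.02,0];u=b+[0,0,.075]
plan(u,y,4,start=(b,y))
plan([.47,.22,.19],172,8,start=(u,y))
E
```

```text
[0.49727573 0.11125868 0.10550784] 141.0500626501374 [-1.63788519 -0.46153455  0.26067996] 5.7667
theta -0.6411575368402483
theta -0.6393396563810781
[0, 0, -18.8, 0, 0, -0, 0, 0, 0, -18.7, 0, 0, -0, 0, 0, 0, -18.8, 0, 0, -0, 0, 0, 0, -18.7, 0, 0, -0, 0.0]
end [0.48470291 0.09570477 0.18050784] 141.0500626501374
[-10.9, 11.2, -1.2, 0, 0, -0.0675, 0, -11.7, 10.4, -1.2, 0, 0, -0.0675, 0, -12.3, 9.7, -1.2, 0, 0, -0.0675, 0, -13, 8.7, -1.1, 0, 0, -0.0675, 0, -13.5, 7.9, -1.2, 0, 0, -0.0675, 0, -14, 6.9, -1.2, 0, 0, -0.0675, 0, -14.5, 6, -1.2, 0, 0, -0.0675, 0, -14.8, 5, -1.2, 0, 0, -0.0675, 0.0]
end [0.47002764 0.21999429 0.19000784] 171.9897835872019
```

Call:
{"name": "send_rows", "arguments": {"motion": [3,0,0,0,0,0,0,7,0,0,0,0,0,0,10,0,0,0,0,0,0,0,0,-10,0,0,0,0,0,0,-20,0,0,0,0,0,0,-25,0,0,0,0,0,0,-20,0,0,0,0,0,0,0,0,0,0,0]}}

```text
time_s: 6.43
eef_pos: [0.4869, 0.0963, 0.1857]
eef_rot: [-1.351, 2.828, -0.0]
wrist_force: [0.5, -0.0, -0.2]
finger_gap: 0.007
grip_force: 0.0
```

Call:
{"name": "send_rows", "arguments": {"motion": [-11,10,-1,0,0,-0.067,0,-12,9,-1,0,0,-0.067,0,-13,8,-1,0,0,-0.067,0,-13,7,-1,0,0,-0.067,0,-14,6,-1,0,0,-0.067,0,-14,5,-1,0,0,-0.067,0,-15,4,-1,0,0,-0.067,0,-15,4,-1,0,0,-0.067,0,0,0,0,0,0,0,0,0,0,0,0,0,0,0,0,0,0,0,0,0,0]}}

```text
time_s: 7.35
eef_pos: [0.4825, 0.2162, 0.1888]
eef_rot: [2.054, -2.377, -0.0]
wrist_force: [0.3, -0.2, -0.7]
finger_gap: 0.007
grip_force: 0.0
```

```bash
python3 - <<'E'
from h import *
p,R,y,o=pose();print(p,y,o['time_s'],o['wrist_force'])
cap('wrist','w5');cap('top','t5');cap('side','s5')
im=cv2.imread('pics/w5.png')
u=proj('w5',[.487,.142,.067]);print(u,proj('w5',[.5714,.0725,.067]))
x,yy=np.clip(u.astype(int),[80,60],[560,340])
a=im[yy-60:yy+60,x-80:x+80];print(x-80,yy-60)
cv2.imwrite('pics/c5.png',cv2.resize(a,None,fx=5,fy=5,interpolation=3))
E
```

```text
[0.48246204 0.21615028 0.1887504 ] 171.6820718819999 7.35 [ 0.29126237 -0.17978235 -0.68676636]
[300.9086523  105.23162951] [165.43490287  20.9667978 ]
220 45
```

View pics/c5.png

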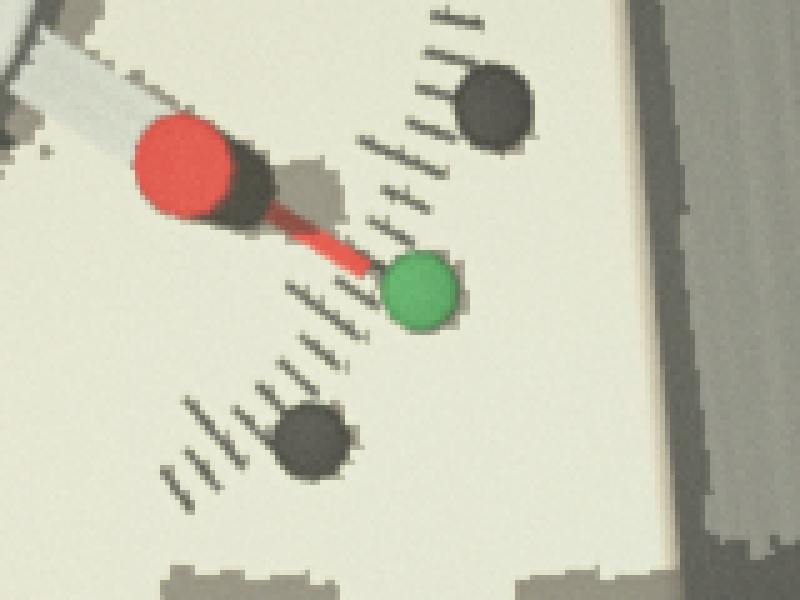

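The wrist crop shows the pointer tip at about (365,266), green stud centre (421,291), and black studs (494,108) and (312,441). The pointer lies almost on the stud's own tick.

```bash
python3 - <<'E'
from th import *
g=lambda u,v:np.array((220+(u+.5)/5-.5,45+(v+.5)/5-.5))
S=[(-.4,(494,108)),(-.65,(421,291)),(-.9,(312,441))]
p0=np.array([.5712,.0727,-.027])
def r(p): return np.r_[np.ravel([proj('w5',pt(p,.112,a,.067))-g(*q) for a,q in S]),(p-p0)*[50,50,100]]
s=least_squares(r,p0);p=s.x;print(p,s.fun.round(2))
for n,q,z in(('tip',(365,267),.07),('bar',(315,236),.07),('bar',(275,212),.07),('cap',(184,165),.108),('green',(421,291),.067)): print(n,th('w5',*g(*q),z,p))
A,B=[proj('w5',pt(p,r_,-.65,.07)) for r_ in(.088,.104)];print('ideal bar px',[(X-[219.5,44.5])*5-.5 for X in(A,B)])
E
```

```text
[ 0.57190636  0.0704798  -0.02686641] [ 0.24 -0.39  0.01  0.05 -0.27  0.4   0.04 -0.11  0.01]
tip (np.float64(-0.6610241300301518), np.float64(0.1034306852358448))
bar (np.float64(-0.6611250464476552), np.float64(0.09507408928676014))
bar (np.float64(-0.6623059883469615), np.float64(0.08849762233645886))
cap (np.float64(-0.6628401661676016), np.float64(0.0817037480978518))
green (np.float64(-0.6497880708633774), np.float64(0.11197548490908764))
ideal bar px [array([275.58686549, 203.34667044]), array([372.26016943, 262.05279437])]
```

```bash
python3 - <<'E'
from th import *
im=np.load('pics/w5.npz')['img'].astype(int); 
m=(im[...,0]-np.maximum(im[...,1],im[...,2])>50); 
x0,y0=272-1,83
ys,xs=np.nonzero(m); k=(xs>=272)&(xs<300)&(ys>80)&(ys<105); X=np.c_[xs[k],ys[k]]
vx,vy,cx,cy=cv2.fitLine(X.astype(np.float32),cv2.DIST_L2,0,.01,.01).ravel();print(len(X),cx,cy,vy/vx)
gm=(im[...,1]-np.maximum(im[...,0],im[...,2])>40);ys,xs=np.nonzero(gm);print('green',xs.mean(),ys.mean(),len(xs))
p=[.57190636,.0704798,-.02686641]
print(th('w5',cx,cy,.07,p),th('w5',xs.mean(),ys.mean(),.067,p))
P,Q=ray('w5',cx,cy,.07),ray('w5',cx+10,cy+10*vy/vx,.07);G=ray('w5',xs.mean(),ys.mean(),.067)
d=(Q-P)[:2];d/=np.linalg.norm(d);e=(G-P)[:2];print('miss mm',1000*(d[0]*e[1]-d[1]*e[0]))
E
```

```text
90 283.74445 93.022224 0.6094581
green 304.7886597938144 124.79896907216495 194
(np.float64(-0.6643322008773618), np.float64(0.09620142095945983)) (np.float64(-0.7610549091049115), np.float64(0.12124035152682759))
miss mm -12.000485626954058
```

```bash
python3 - <<'E'
from th import *
im=np.load('pics/w5.npz')['img'].astype(int)
gm=(im[...,1]-np.maximum(im[...,0],im[...,2])>30);ys,xs=np.nonzero(gm);k=(abs(xs-304)<12)&(abs(ys-103)<12);u,v=xs[k].mean(),ys[k].mean();print(u,v,k.sum())
p=[.57190636,.0704798,-.02686641];print(th('w5',u,v,.067,p))
P,Q=ray('w5',283.744,93.022,.07),ray('w5',293.744,93.022+6.0946,.07);G=ray('w5',u,v,.067)
d=(Q-P)[:2];d/=np.linalg.norm(d);e=(G-P)[:2];print('miss mm',1000*(d[0]*e[1]-d[1]*e[0]))
t,y=tcp(-.65);print(t,y)
E
```

```text
303.3489583333333 102.72395833333333 192
(np.float64(-0.6508836783147238), np.float64(0.11166094776499781))
miss mm 1.3166596490793732
[0.49777455 0.11178795] 141.21075726964327
```

```bash
python3 - <<'E'
from th import *
y=141.7;f=np.radians(y);t=np.array([np.sin(f),-np.cos(f)])
C=np.array([.49728,.11126])+.031*np.array([.6286,.7777]);print(C)
s=C+.015*t
plan([*s,.1888],y,8)
E
```

```text
[0.5167666 0.1353687]
[7.7, -6.6, -0, 0, 0, 0.0654, 0, 7.3, -7.1, -0, 0, 0, 0.0654, 0, 6.8, -7.6, -0, 0, 0, 0.0654, 0, 6.2, -8, -0.1, 0, 0, 0.0654, 0, 5.8, -8.4, 0, 0, 0, 0.0654, 0, 5.2, -8.7, 0, 0, 0, 0.0654, 0, 4.6, -9.1, -0, 0, 0, 0.0654, 0, 4, -9.3, -0, 0, 0, 0.0654, 0.0]
end [0.52601454 0.14712419 0.18877595] 141.69353862475458
```

Call:
{"name": "send_rows", "arguments": {"motion": [7.7,-6.6,0,0,0,0.065,0,7.3,-7.1,0,0,0,0.065,0,6.8,-7.6,0,0,0,0.066,0,6.2,-8,0,0,0,0.066,0,5.8,-8.4,0,0,0,0.065,0,5.2,-8.7,0,0,0,0.065,0,4.6,-9.1,0,0,0,0.065,0,4,-9.3,0,0,0,0.065,0,0,0,0,0,0,0,0,0,0,0,0,0,0,0]}}

```text
time_s: 8.33
eef_pos: [0.5262, 0.1472, 0.1885]
eef_rot: [1.372, -2.826, -0.0]
wrist_force: [0.1, -0.0, -0.2]
finger_gap: 0.005
grip_force: 0.0
```

Call:
{"name": "send_rows", "arguments": {"motion": [0,0,10,0,0,0,0,0,0,15,0,0,0,0,0,0,17,0,0,0,0,0,0,17,0,0,0,0,0,0,14,0,0,0,0,0,0,8,0,0,0,0,0,0,2,0,0,0,0,0,0,0,0,0,0,0,0,0,0,0,0,0,0]}}

```text
time_s: 9.08
eef_pos: [0.5265, 0.1482, 0.1061]
eef_rot: [-1.374, 2.824, -0.0]
wrist_force: [-0.0, 0.8, -0.9]
finger_gap: 0.01
grip_force: 0.0
```

```bash
python3 - <<'E'
from th import *
P,R,y,o=pose();print(P,y,o['wrist_force'],o['time_s'])
C=np.array([.51677,.13537,P[2]]);print('to contact, tool mm',R.T@(C-P)*1000)
E
```

```text
[0.52653081 0.14824208 0.10605125] 141.88348137624166 [-8.30779516e-04  8.23913518e-01 -9.01022906e-01] 9.0833
to contact, tool mm [ 1.61521846e+01 -2.66070195e-01 -9.31374848e-03]
```

Call:
{"name": "send_rows", "arguments": {"motion": [3,0,0,0,0,0,0,5,0,0,0,0,0,0,4,0,0,0,0,0,0,2,0,0,0,0,0,0,0,0,0,0,0,0,0,0,0,0,0,0,0,0]}}

```text
time_s: 9.58
eef_pos: [0.5176, 0.1368, 0.1059]
eef_rot: [-1.373, 2.825, 0.0]
wrist_force: [-0.2, 0.7, -0.1]
finger_gap: 0.007
grip_force: 0.0
```

Call:
{"name": "send_rows", "arguments": {"motion": [1,0,0,0,0,0,0,0,0,0,0,0,0,0]}}

```text
time_s: 9.75
eef_pos: [0.5172, 0.1363, 0.1057]
eef_rot: [-1.373, 2.825, 0.0]
wrist_force: [1.2, 0.3, 0.5]
finger_gap: 0.006
grip_force: 0.5
```

Call:
{"name": "send_rows", "arguments": {"motion": [0.5,0,0,0,0,0,0,0,0,0,0,0,0,0]}}

```text
time_s: 9.92
eef_pos: [0.5169, 0.136, 0.1057]
eef_rot: [-1.373, 2.825, 0.0]
wrist_force: [0.9, 2.3, 1.7]
finger_gap: 0.002
grip_force: 0.7
```

```bash
cat > red.py <<'E'
from th import *
import sys
f=sys.argv[1];cap('side',f)
P,R,y,o=pose();print(P,y,o['wrist_force'],o['time_s'])
# red cap / bar centroids in side pictures before and now
for n in('s5',f):
    im=np.load(f'pics/{n}.npz')['img'].astype(float)
    w=np.clip(im[...,0]-np.maximum(im[...,1],im[...,2])-25,0,None)
    for nm,(a,b,c,d) in(('cap',(222,240,340,360)),('bar',(244,258,345,365))):
        s=w[a:b,c:d];Y,X=np.mgrid[a:b,c:d];print(n,nm,((s*X).sum()/s.sum()).round(3),((s*Y).sum()/s.sum()).round(3),s.sum().round())
E
python3 red.py s6; python3 -c "
from th import *
for t in(-.662,-.65): print(proj('s5',pt(ps,.082,t,.106)),proj('s5',pt(ps,.096,t,.07)))"
```

```text
[0.51688493 0.13594623 0.10565518] 141.8461960241264 [0.03773178 1.43634175 0.94989548] 9.9667
s5 cap 347.577 232.603 2644.0
s5 bar 352.146 250.828 705.0
s6 cap nan nan 0.0
s6 bar 352.54 250.3 617.0
[347.99456476 234.44411791] [352.3228784  251.96021874]
[348.33331127 234.24666275] [352.71135336 251.71806149]red.py:10: RuntimeWarning: invalid value encountered in scalar divide
  s=w[a:b,c:d];Y,X=np.mgrid[a:b,c:d];print(n,nm,((s*X).sum()/s.sum()).round(3),((s*Y).sum()/s.sum()).round(3),s.sum().round())
```

Call:
{"name": "send_rows", "arguments": {"motion": [-3,0,0,0,0,0,0,-6,0,0,0,0,0,0,-6,0,0,0,0,0,0,0,0,-10,0,0,0,0,0,0,-20,0,0,0,0,0,0,-25,0,0,0,0,0,0,-20,0,0,0,0,0,0,-8,0,0,0,0,0,0,0,0,0,0,0]}}

```text
time_s: 10.72
eef_pos: [0.527, 0.1482, 0.1912]
eef_rot: [-1.372, 2.822, 0.0]
wrist_force: [-0.6, -0.3, 0.7]
finger_gap: 0.005
grip_force: 0.0
```

Call:
{"name": "send_rows", "arguments": {"motion": [-4,9.3,0,0,0,-0.065,0,-4.6,9.1,0,0,0,-0.065,0,-5.2,8.7,0,0,0,-0.065,0,-5.8,8.4,0,0,0,-0.065,0,-6.2,8,0,0,0,-0.066,0,-6.8,7.6,0,0,0,-0.066,0,-7.3,7.1,0,0,0,-0.065,0,-7.7,6.6,0,0,0,-0.065,0,0,0,0,0,0,0,0,0,0,0,0,0,0,0,0,0,0,0,0,0,0]}}

```text
time_s: 11.63
eef_pos: [0.4867, 0.2185, 0.1879]
eef_rot: [2.053, -2.376, -0.0]
wrist_force: [0.6, 0.3, -0.5]
finger_gap: 0.004
grip_force: 0.0
```

```bash
cat > miss.py <<'E'
from th import *
import sys
def miss(f):
    im=np.load(f'pics/{f}.npz')['img'].astype(int); m=im[...,0]-np.maximum(im[...,1],im[...,2])>50
    gm=im[...,1]-np.maximum(im[...,0],im[...,2])>30
    u0,v0=proj(f,[.485,.139,.067])
    ys,xs=np.nonzero(gm);k=(abs(xs-u0)<14)&(abs(ys-v0)<14);u,v=xs[k].mean(),ys[k].mean()
    ys,xs=np.nonzero(m);k=(xs>u-32)&(xs<u)&(ys>v-23)&(ys<v+5)
    vx,vy,cx,cy=cv2.fitLine(np.c_[xs[k],ys[k]].astype(np.float32),cv2.DIST_L2,0,.01,.01).ravel()
    P,Q,G=ray(f,cx,cy,.07),ray(f,cx+10,cy+10*vy/vx,.07),ray(f,u,v,.067)
    d=(Q-P)[:2];d/=np.linalg.norm(d);e=(G-P)[:2]
    p=np.array([.57190636,.0704798,-.02686641]); gt=th(f,u,v,.067,p)[0];pr=th(f,cx,cy,.07,p)[0]
    print(f,(u,v),(cx,cy,k.sum()),'miss mm',1000*(d[0]*e[1]-d[1]*e[0]),'pointer-green rad',pr-gt)
if len(sys.argv)>1:
    cap('wrist',sys.argv[1]);cap('side','s_'+sys.argv[1]);miss('w5');miss(sys.argv[1]);print(pose()[0],pose()[3]['time_s'])
    u,v=300,105
    cv2.imwrite('pics/cc.png',cv2.resize(cv2.imread(f'pics/{sys.argv[1]}.png')[45:165,220:380],None,fx=5,fy=5,interpolation=3))
E
python3 miss.py w7
```

```text
w5 (np.float64(303.3489583333333), np.float64(102.72395833333333)) (np.float32(283.74445), np.float32(93.022224), np.int64(90)) miss mm 1.3166098656774583 pointer-green rad -0.013448522562637955
w7 (np.float64(308.2435233160622), np.float64(98.6839378238342)) (np.float32(290.5341), np.float32(86.64773), np.int64(88)) miss mm -0.8957386820397077 pointer-green rad 0.007560563941377829
[0.48695698 0.21841774 0.18821512] 11.7333
```

View pics/cc.png

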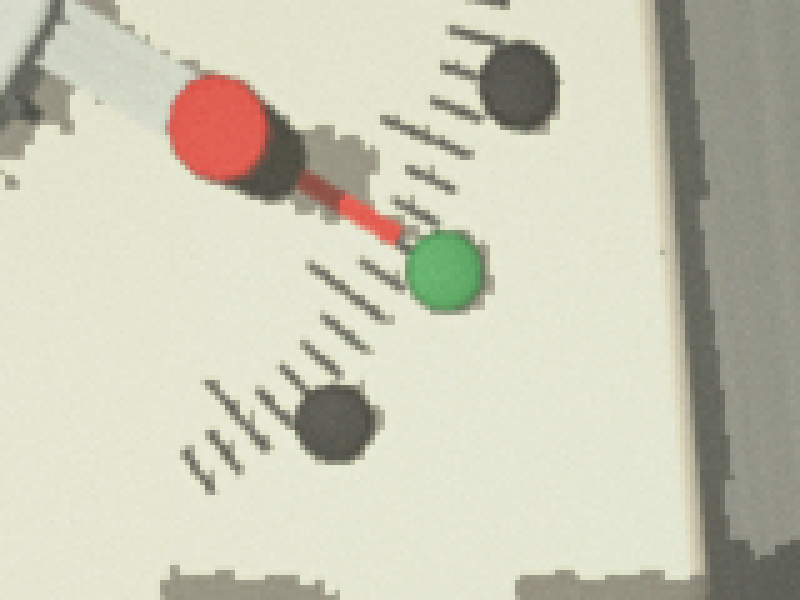

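The second wrist crop shows the pointer tip at about (402,238), with the stud centre at (446,270). The residual is under 1 mm at the stud, so the pointer is set. Next is the start button.

```bash
python3 - <<'E'
from h import *
for n,(a,b,c,d) in(('top1',(190,225,175,210)),('side1',(310,365,300,370))):
    im=np.load(f'pics/{n}.npz')['img'].astype(int);m=(im[...,1]-np.maximum(im[...,0],im[...,2])>25);m2=np.zeros_like(m);m2[a:b,c:d]=m[a:b,c:d]
    ys,xs=np.nonzero(m2);print(n,xs.mean(),ys.mean(),len(xs),ray(n,xs.mean(),ys.mean(),.051))
plan([.515,.331,.12],172,8)
E
```

```text
top1 188.71779141104295 207.20245398773005 163 [0.5177583  0.33348804 0.051     ]
side1 332.8022284122563 332.29805013927574 359 [0.51402992 0.33208027 0.051     ]
[-14.4, -1.4, 8.5, 0, 0, -0.0007, 0, -14.5, -1.5, 8.6, 0, 0, -0.0007, 0, -14.4, -1.4, 8.5, 0, 0, -0.0007, 0, -14.4, -1.5, 8.5, 0, 0, -0.0007, 0, -14.5, -1.4, 8.5, 0, 0, -0.0007, 0, -14.4, -1.5, 8.6, 0, 0, -0.0007, 0, -14.4, -1.5, 8.5, 0, 0, -0.0007, 0, -14.4, -1.5, 8.5, 0, 0, -0.0007, 0.0]
end [0.5149916  0.33097062 0.12001512] 171.98317395716117
```

Call:
{"name": "send_rows", "arguments": {"motion": [-14.5,-1.5,8.5,0,0,0,0,-14.5,-1.5,8.5,0,0,0,0,-14.5,-1.5,8.5,0,0,0,0,-14.5,-1.5,8.5,0,0,0,0,-14.5,-1.5,8.5,0,0,0,0,-14.5,-1.5,8.5,0,0,0,0,-14.5,-1.5,8.5,0,0,0,0,-14.5,-1.5,8.5,0,0,0,0,0,0,0,0,0,0,0]}}

```text
time_s: 12.48
eef_pos: [0.5156, 0.3343, 0.1179]
eef_rot: [2.056, -2.373, 0.0]
wrist_force: [0.3, 0.2, -0.1]
finger_gap: 0.005
grip_force: 0.0
```

Call:
{"name": "send_rows", "arguments": {"motion": [0,0,8,0,0,0,0,0,0,12,0,0,0,0,0,0,12,0,0,0,0,0,0,6,0,0,0,0,0,0,4,0,0,0,0,0,0,1,0,0,0,0,0,0,0,0,0,0,0,0,0,0,0,0,0,0]}}

```text
time_s: 13.15
eef_pos: [0.5158, 0.3322, 0.0782]
eef_rot: [-2.055, 2.375, 0.0]
wrist_force: [1.0, -0.9, -0.2]
finger_gap: 0.003
grip_force: 0.0
```

Call:
{"name": "send_rows", "arguments": {"motion": [0,0,1.5,0,0,0,0,0,0,1.5,0,0,0,0,0,0,1,0,0,0,0,0,0,1,0,0,0,0,0,0,0,0,0,0,0,0,0,0,0,0,0,0]}}

```text
time_s: 13.65
eef_pos: [0.5158, 0.3324, 0.0729]
eef_rot: [-2.055, 2.374, -0.0]
wrist_force: [1.3, 0.1, 3.7]
finger_gap: 0.002
grip_force: 1.6
```

Call:
{"name": "send_rows", "arguments": {"motion": [0,0,1,0,0,0,0,0,0,1,0,0,0,0,0,0,0,0,0,0,0,0,0,0,0,0,0,0]}}

```text
time_s: 13.98
eef_pos: [0.5159, 0.3323, 0.0708]
eef_rot: [-2.055, 2.375, -0.0]
wrist_force: [1.1, 2.0, 4.9]
finger_gap: 0.004
grip_force: 2.3
```

Call:
{"name": "send_rows", "arguments": {"motion": [0,0,1,0,0,0,0,0,0,1,0,0,0,0,0,0,0,0,0,0,0,0,0,0,0,0,0,0]}}

```text
time_s: 14.32
eef_pos: [0.5159, 0.3324, 0.0701]
eef_rot: [-2.056, 2.374, -0.0]
wrist_force: [-2.0, -1.3, 15.2]
finger_gap: 0.006
grip_force: 7.5
```

Call:
{"name": "send_rows", "arguments": {"motion": [0,0,1,0,0,0,0,0,0,0.5,0,0,0,0,0,0,0,0,0,0,0,0,0,0,0,0,0,0]}}

```text
time_s: 14.65
eef_pos: [0.516, 0.3324, 0.0699]
eef_rot: [-2.056, 2.373, -0.001]
wrist_force: [-6.4, -1.9, 25.5]
finger_gap: 0.006
grip_force: 12.7
```

Call:
{"name": "send_rows", "arguments": {"motion": [0,0,-3,0,0,0,0,0,0,-4,0,0,0,0,0,0,-8,0,0,0,0,0,0,-14,0,0,0,0,0,0,-20,0,0,0,0,0,0,-25,0,0,0,0,0,0,-25,0,0,0,0,0,0,-20,0,0,0,0,0,0,0,0,0,0,0,0,0,0,0,0,0,0]}}

```text
time_s: 15.48
eef_pos: [0.5151, 0.3319, 0.1868]
eef_rot: [-2.055, 2.375, 0.001]
wrist_force: [-0.6, -1.2, -0.1]
finger_gap: 0.004
grip_force: 0.0
```

```bash
python3 - <<'E'
from h import *
cap('side','s9');cap('top','t9');p,R,y,o=pose();print(p,o['time_s'],o['wrist_force'])
def cen(n,ch,box,t):
    im=np.load(f'pics/{n}.npz')['img'].astype(float);a,b,c,d=box
    o=[k for k in range(3) if k!=ch];s=np.clip(im[...,ch]-np.maximum(im[...,o[0]],im[...,o[1]])-t,0,None)[a:b,c:d]
    Y,X=np.mgrid[a:b,c:d];return ((s*X).sum()/s.sum()).round(2),((s*Y).sum()/s.sum()).round(2),s.sum().round()
for n in('side1','s5','s_w7','s9'):
    print(n,'btn',cen(n,1,(315,360,305,365),25),'bar',cen(n,0,(244,258,345,365),25),'cap',cen(n,0,(222,240,340,360),25),'blue',cen(n,2,(205,225,310,330),40))
d=np.abs(np.load('pics/side1.npz')['img'].astype(int)-np.load('pics/s9.npz')['img']).max(2)
for nm,(a,b,c,e) in dict(beaker=(138,180,322,352),pot=(165,192,393,418),amber=(290,350,388,425),orange=(290,322,328,350),sample=(208,235,310,332)).items(): print(nm,np.median(d[a:b,c:e]),(d[a:b,c:e]>50).mean())
E
```

```text
[0.51456462 0.33125142 0.18490861] 15.5833 [-0.45736073 -0.66283274 -0.66566568]
side1 btn (np.float64(332.79), np.float64(331.36), np.float64(13963.0)) bar (np.float64(nan), np.float64(nan), np.float64(0.0)) cap (np.float64(357.54), np.float64(222.85), np.float64(1173.0)) blue (np.float64(319.53), np.float64(213.04), np.float64(3133.0))
s5 btn (np.float64(332.79), np.float64(331.4), np.float64(15375.0)) bar (np.float64(352.15), np.float64(250.83), np.float64(705.0)) cap (np.float64(347.58), np.float64(232.6), np.float64(2644.0)) blue (np.float64(319.51), np.float64(213.13), np.float64(3592.0))
s_w7 btn (np.float64(332.79), np.float64(331.37), np.float64(15391.0)) bar (np.float64(352.99), np.float64(250.51), np.float64(683.0)) cap (np.float64(346.98), np.float64(231.89), np.float64(773.0)) blue (np.float64(319.5), np.float64(213.12), np.float64(3619.0))
s9 btn (np.float64(332.9), np.float64(332.4), np.float64(7215.0)) bar (np.float64(nan), np.float64(nan), np.float64(0.0)) cap (np.float64(nan), np.float64(nan), np.float64(0.0)) blue (np.float64(nan), np.float64(nan), np.float64(0.0))
beaker 89.0 1.0
pot 18.0 0.0
amber 17.0 0.0
orange 16.0 0.0
sample 84.5 0.734006734006734<stdin>:6: RuntimeWarning: invalid value encountered in scalar divide
```

```bash
python3 -c "
from workcell import bot
print(bot.sign_off())"
```

```text
the job is handed in; nothing more can be done
None
```

I set the pointer on the green stud (about 0.9 mm off its middle by the wrist camera), then pressed the start button down to its stop and released it. I handed the job in at about 15.6 s with the arm clear. I didn't re-measure the pointer after the press, and the arm hid the beaker and sample jar in the last picture, so they went unchecked.

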